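Nest the small canister and twist-lock the storage canister around it

TASK

Stand the small metal canister upright inside the open red canister bottom, then close the deep red twist cap over it: feel for the slots, let the cap drop in, and turn it clockwise until it drops fully home and is locked. Leave the cap level and let go, and do not push the other things on the counter out of place.

Things in the scene. Friction and masses are not known exactly. Their poses are not given: they have to be found in the camera images.
- lower_shell: Bottom half of the red plastic storage canister, fixed to the counter by a suction foot, open upwards. Round: 104 mm across up to 35 mm high, then 96 mm across to 45 mm, then a hollow neck of 84 mm outside and 74 mm inside diameter up to 68 mm; inner floor 6 mm above the counter. Origin: centre of the underside, z up. Its yaw tells nothing about the slots.
- ring_top (a point): On the red bottom's axis, 66 mm above its underside: the top of the fixed red neck ring (96 mm across) that has four slots open to the top, 90 degrees apart, each about 34 degrees wide. The ring's angle differs each time and is not given by any pose: find the slots by touch or sight. A cap tab entering a slot falls 15 mm from the ring's top onto a ledge.
- seat (a point): On the red bottom's axis, 45 mm above its underside: the level where the cap's tabs sit when locked. From the ledge (6 mm higher) a clockwise turn seen from above, 15 to 45 degrees depending on where the tab fell, takes the tabs under the ring and over notches where they fall 6 mm; about 8 degrees on, a solid stop ends the turn. Anticlockwise there is only a stop.
- twist_cap: Top half of the red canister: deep round cap, 110 mm across, 118 mm high in all, hollow from below (inside diameter 100 mm, ceiling 84 mm above the rim), about 0.18 kg. Starts upright on the counter. Origin: centre of the lower rim, z up. Its rim fits over the neck ring with 2 mm play all round. A press of a few newtons will do; it turns easily.
- cap_grip (a point): On the cap's axis, 106 mm above its rim: in the grip bar, which stands on the cap's flat top (89 mm above the rim), 72 mm long along the cap's x axis, 20 mm wide along y, up to 118 mm above the rim.
- cap_tabs (a point): On the cap's axis, 8 mm above its rim: underside of four inside tabs (18 degrees wide, 6 mm thick, reaching inwards to 44 mm from the axis) at the cap's +x, +y, -x, -y. Rim height above the bottom's underside: 58 mm with tabs on the ring's top (slots not found), 43 mm dropped in the slots but not locked, 37 mm fully home and locked.
- inner_canister: Small closed metal canister to be nested: plain upright cylinder, 52 mm diameter, 110 mm high, about 0.15 kg, starts standing. Origin: centre of the underside, z along its axis. Standing inside the red bottom it sticks out 48 mm above the neck.
- glass_jar: Bystander: glass jar with a steel lid, 72 mm diameter, 120 mm high; origin under its centre.
- hex_key: Bystander: L-shaped steel hex key lying flat, 130 mm by 40 mm, 10 mm thick; long leg along its x, origin at the middle of the long leg's underside.
- gasket: Bystander: grey silicone gasket ring lying flat, 62 mm diameter, 8 mm thick; origin under its centre.
- mug: Bystander: white mug, 80 mm diameter, 90 mm high; origin under its centre.
- steel_cup: Bystander: steel cup, 72 mm rim diameter, 70 mm high; origin under its centre.
There are look-alikes about, which are no part of the job. Leave any green or yellow look-alike of the inner_canister alone.

How it is judged:
On the way:
1. the small canister stands upright on the floor of the red bottom (horizontal distance between inner_canister and lower_shell below 0.015 m and z of inner_canister in the frame of lower_shell below 0.01 m and angle between inner_canister's own z axis and vertical below 0.1 rad), for 0.2 s.
At the end, for the whole second after the job is handed in: Small canister upright (0.1 rad) on the red bottom's inner floor (within 15 mm of its axis, underside below 10 mm); cap fully home over it: rim under 39.5 mm above the bottom's underside (locked height 37 mm), within 5 mm of its axis, tilt under 0.04 rad, both at rest (all of step 1 and z of twist_cap in the frame of lower_shell below 0.0395 m and horizontal distance between twist_cap and lower_shell below 0.005 m and angle between twist_cap's own z axis and vertical below 0.04 rad and linear speed of each of twist_cap, inner_canister below 0.02 m/s); the robot touches nothing.
It fails at once if one of the bystanders (glass jar, hex key, gasket, mug, steel cup) is pushed more than 40 mm out of place (distance of any of glass_jar, hex_key, gasket, mug, steel_cup from where it was at the start of the episode above 0.04 m).
It also fails if it takes over 72 s, if anything falls off the work surface, if the arm or the gripper's body presses on something with over 40 N, if the wrist force passes 120 N, or if a joint passes its speed limit or range.

ROBOT

A 6-joint arm with a two-finger parallel gripper is mounted at the origin on the work surface. World frame = base frame: x ahead of the robot, y to its left, z up, the work surface at z = 0. Lengths are in m, angles in rad, forces in N, time in s.
With the tool pointing down it reaches from about 0.35 to 0.85 m from the base axis. Payload 8.1 kg.
Tool frame: the origin (TCP) lies midway between the tips of the shut fingers; the grasp point (between the pads) lies 19 mm behind it; z points along the fingers, y is the direction in which the jaws open and shut (so a half turn about z gives the same grasp; the last joint's range is limited). The gripper opens to 93 mm and grips with 3 to 60 N. Pads are 15 mm wide; open, the fingers measure 128 mm over their backs; the gripper's body (75 mm by 188 mm) begins 65 mm behind the grasp point.
Start: joints at [1.236, 0.13, 1.488, -0, 1.523, -0.085], TCP at [0.148, 0.581, 0.219] pointing down, gripper open.
Joint ranges: [-2.96, 2.96], [-0.89, 2.26], [0.02, 2.5], [-1.34, 4.48], [0, 2.73], [-2.66, 2.66]. Speed limits (rad/s): [2.39, 2.39, 2.79, 3.14, 3.14, 3.14].

INTERFACE

Orientations are given as a rotation vector (axis times angle).
In Python, from cell import arm, cams gives the robot as it stands. The module is installed in compiled form; this text tells all that it offers.
- The arm moves only by the tool drive_tool, never from a script. Its argument "commands" is a list that holds one entry, the list of rows, each a list of 7 numbers: the finger opening in m, from 0 to 0.093, then the shift along the world's x, y, z in m, then the turn, a rotation vector about the world's x, y, z in rad. A call has exactly 10 rows; each row is the pose to reach, as a shift and turn from the pose commanded when the call began; what a row does not reach only later rows make up. A row lasts 1/10 s, in which the tool goes at most 50 mm and 8.59 degrees, less where a joint would pass 70% of its speed; a pose out of reach is approached as far as the arm can. A call with a gripper value outside its range is refused whole. The fingers move at their own pace and stop on an object; the grip force is fixed at half the most. Time passes only in rows, so rows that repeat a pose let the fingers close, or fill a call up. It gives the time, the measured TCP pose, the force and the opening at its end, in the units of the state.
- arm.sense(): the state, without advancing time (a new reading comes with each control period).
- cams.read_camera(name): name is "scene" or "side" or "wrist"; returns the picture (384x512x3 uint8, red, green, blue); there is no depth.
- cams.camera_params(name): a dict with "K" (3x3 intrinsics, pixels), "position" and "rotation" of the camera in the world; the wrist camera has in their place "tool_from_camera" (4x4, takes a point from camera to tool coordinates, whose origin is the TCP and whose axes are the flange's). Camera axes: x right, y up, looking along -z (the intrinsics and any distortion apply to the point x, -y, -z); pixel columns grow to the right and rows downward; lengths in m; the calibration is good to about 2 mm. A picture is of the moment at which its call begins: read the wrist's pose just before it. camera_params takes no time and is no camera call.
- arm.hand_in(): hands the job in, once; it reports no verdict.
The state is a dict: "t": time; "joint_positions": joint angles; "qvel": joint speeds; "tau": joint torques, N m; "ee_pos": TCP position; "eef_rot": TCP orientation; "wrist_force": force on the tool from outside, world axes, zero at the start; "torque": the same for the moment, N m; "finger_gap": finger opening in m.
Only numpy, scipy, OpenCV 4.12 (cv2) and the standard library are available. Lean on these libraries where they do the work, as an engineer would, in place of code of your own. Each camera call takes 0.05 s, during which the arm holds its last target.

## Working session

There is one attempt and no reset: what is moved stays moved. The work goes in short steps, Python scripts to look and compute and a tool call to move; the robot and the scene stay as the last step left them, time stands still between calls to the robot, and variables do not carry over. Pictures are saved under pics/ and viewed, and the job is handed in when it is done.

Besides the shell and the picture viewer there is one more tool, called after "Call:" as name(argument=value, ...) on one line, values as JSON. drive_tool: Moves the arm, as the interface text tells. Its arguments: {"type":"object","properties":{"commands":{"type":"array"}},"required":["commands"]}

```bash
mkdir -p pics; python3 - <<'E'
from cell import arm,cams
import cv2
s=arm.sense(); print({k:(v if isinstance(v,float) else [round(float(x),4) for x in __import__('numpy').ravel(v)]) for k,v in s.items()})
for n in ["scene","side","wrist"]:
    im=cams.read_camera(n); cv2.imwrite(f"pics/{n}0.png",im[:,:,::-1]); print(n,cams.camera_params(n))
print(arm.sense()['t'])
E
```

```text
{'t': 0.0, 'joint_positions': [1.2356, 0.1311, 1.4893, -0.0, 1.523, -0.0854], 'qvel': [-0.0003, 0.0006, 0.0018, 0.0004, -0.0018, -0.0001], 'tau': [-0.002, -55.9849, -49.174, 0.0764, 0.0361, -0.0001], 'ee_pos': [0.1481, 0.5809, 0.2176], 'eef_rot': [-0.3913, -3.1168, 0.0028], 'wrist_force': [0.1159, -0.1859, -0.2469], 'torque': [0.0113, -0.0008, -0.0422], 'finger_gap': 0.09353285010151581}
scene {'K': array([[383.85230159,   0.        , 253.79248572],
       [  0.        , 383.85230159, 189.08669496],
       [  0.        ,   0.        ,   1.        ]]), 'position': array([1.07031137, 0.30562719, 0.79408988]), 'rotation': array([0.36035056, 0.69306285, 2.07477946])}
side {'K': array([[384.19088631,   0.        , 261.12452178],
       [  0.        , 384.19088631, 194.68064776],
       [  0.        ,   0.        ,   1.        ]]), 'position': array([ 0.21615853, -0.42988207,  0.68171053]), 'rotation': array([ 0.75313086, -0.29298577, -0.74375826])}
wrist {'K': array([[274.29199765,   0.        , 252.0647619 ],
       [  0.        , 274.29199765, 193.18669052],
       [  0.        ,   0.        ,   1.        ]]), 'tool_from_camera': array([[-5.26349762e-04,  9.54792743e-01,  2.97271831e-01,
         8.37806296e-02],
       [ 9.99999688e-01,  6.77443691e-04, -4.05247689e-04,
        -7.37538364e-04],
       [-5.88312478e-04,  2.97271525e-01, -9.54792802e-01,
        -1.66565757e-01],
       [ 0.00000000e+00,  0.00000000e+00,  0.00000000e+00,
         1.00000000e+00]])}
0.15
```

View pics/scene0.png

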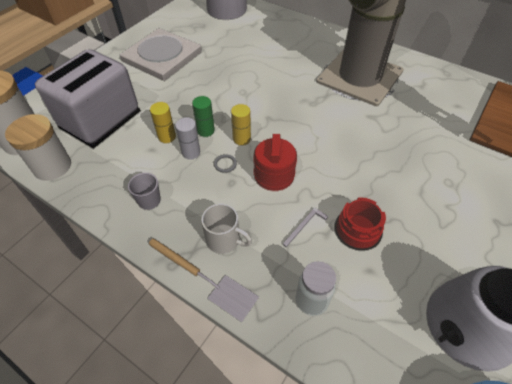

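View pics/side0.png

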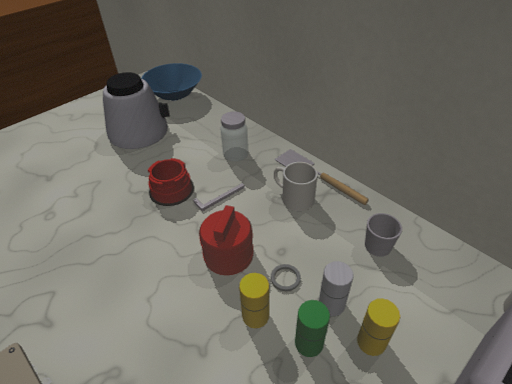

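View pics/wrist0.png

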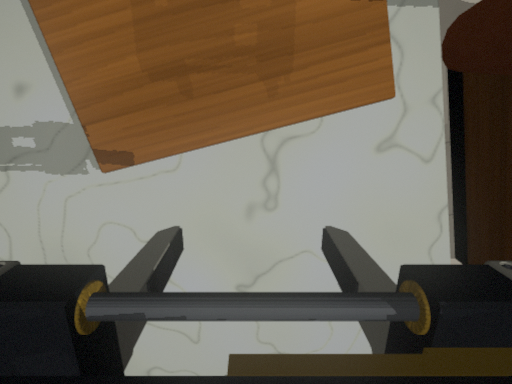

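The metal canister could be confused with: silver can (188,138), yellow (163,122), yellow (241,124), green (203,117), steel cup (145,190), and the glass jar (317,288) in the scene view. I choose the silver can at (188,138). Next I check it in a crop and measure.

```bash
cat > h.py <<'E'
import numpy as np,cv2
from scipy.spatial.transform import Rotation as R
from cell import arm,cams
def ray(n,uv,wp=None):
    p=cams.camera_params(n);K=p['K']
    d=np.array([(uv[0]-K[0,2])/K[0,0],-(uv[1]-K[1,2])/K[1,1],-1.])
    if n!='wrist': return np.array(p['position']),R.from_rotvec(p['rotation']).as_matrix()@d
    T=p['tool_from_camera'];Rt=R.from_rotvec(wp[1]).as_matrix()
    return wp[0]+Rt@T[:3,3],Rt@T[:3,:3]@d
def onplane(n,uv,z,wp=None):
    o,d=ray(n,uv,wp); return o+d*(z-o[2])/d[2]
def proj(n,P,wp=None):
    p=cams.camera_params(n);K=p['K']
    if n!='wrist': q=R.from_rotvec(p['rotation']).as_matrix().T@(np.array(P)-p['position'])
    else:
        T=p['tool_from_camera'];Rt=R.from_rotvec(wp[1]).as_matrix()
        q=T[:3,:3].T@(Rt.T@(np.array(P)-wp[0])-T[:3,3])
    return np.array([K[0,0]*q[0]/-q[2]+K[0,2],K[1,1]*-q[1]/-q[2]+K[1,2]])
def st():
    s=arm.sense(); return np.array(s['ee_pos']),np.array(s['eef_rot'])
def tri(n1,a,n2,b):
    o1,d1=ray(n1,a);o2,d2=ray(n2,b);d1/=np.linalg.norm(d1);d2/=np.linalg.norm(d2)
    t=np.linalg.lstsq(np.c_[d1,-d2],o2-o1,rcond=None)[0]
    p,q=o1+d1*t[0],o2+d2*t[1]; return (p+q)/2,np.linalg.norm(p-q)
E
python3 - <<'E'
import cv2,numpy as np
a=cv2.imread('pics/scene0.png');b=cv2.imread('pics/side0.png')
x=cv2.resize(a[85:215,120:330],None,fx=3.6,fy=3.6,interpolation=3)[:, :760]
cv2.imwrite('pics/c1.png',x)
x=cv2.resize(b[200:365,190:410],None,fx=3.5,fy=3.5,interpolation=3); cv2.imwrite('pics/c2.png',x)
x=cv2.resize(a[160:330,270:400],None,fx=3.5,fy=3.5,interpolation=3); y=cv2.resize(b[100:270,130:240],None,fx=3.0,fy=3.5,interpolation=3);cv2.imwrite('pics/c3.png',np.hstack([x,y]))
E
```

```text
(no output)
```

View pics/c1.png

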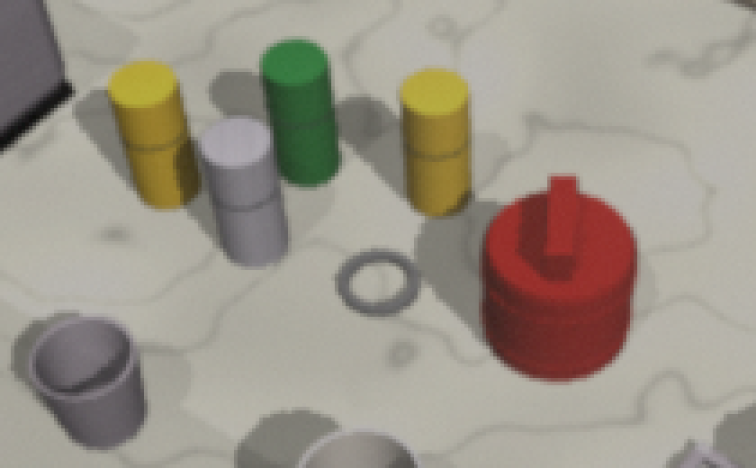

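View pics/c2.png

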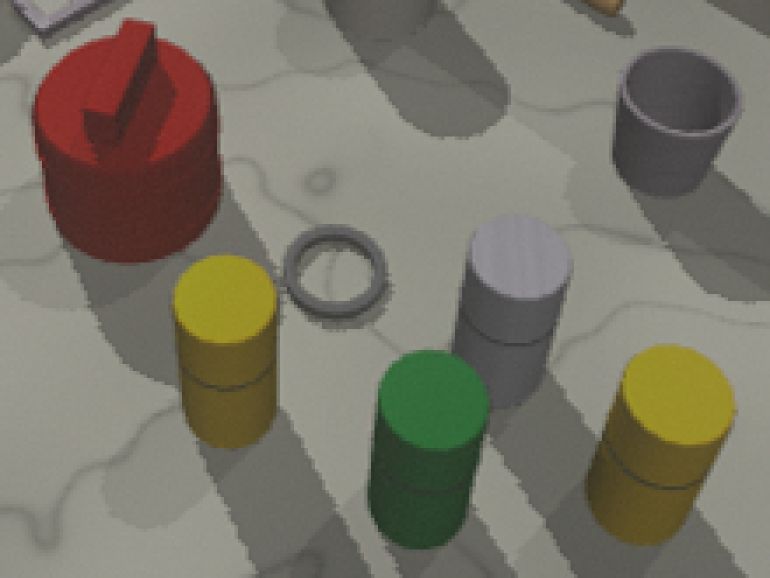

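View pics/c3.png

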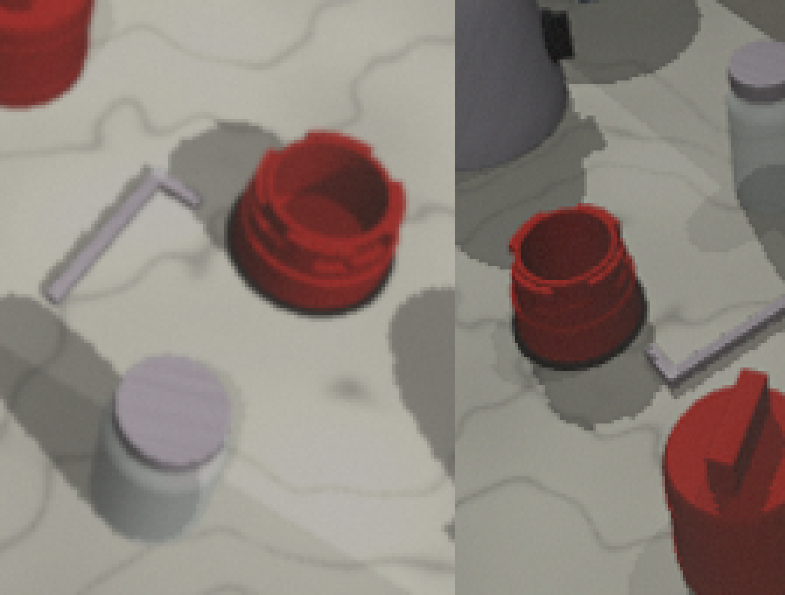

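The crop confirms it: the plain silver can has its top at scene (186,125) and side (338,273). The cap and its bar, and the red bottom with its slots, are also clear.

```bash
python3 - <<'E'
from h import *
np.set_printoptions(precision=4,suppress=True)
c1=lambda x,y:(x/3.6+120-.4,y/3.6+85-.4); c2=lambda x,y:(x/3.5+190-.4,y/3.5+200-.4)
L={'can':(c1(237,144),c2(519,257),.11),'cap':(c1(560,249),c2(126,110),.089),'shell':((364.3,213.7),(168.7,170.6),.068),
'yel1':(c1(145,85),c2(679,394),.11),'green':(c1(296,63),c2(433,400),.11),'yel2':(c1(434,92),c2(226,300),.11),'gask':(c1(379,282),c2(335,270),.008),
'cup':(c1(83,354),c2(679,90),.07)}
for k,(a,b,z) in L.items(): print(k,onplane('scene',a,z)[:2],onplane('side',b,z)[:2],*tri('scene',a,'side',b))
for nm,n,pts,z in [('mug','scene',[(222,218)],.09),('jar','scene',[(318,277)],.12),('mug','side',[(299,175)],.09),('jar','side',[(233,121)],.12),('hex','scene',[(286,243),(315,209),(326,216)],.005)]:
    print(nm,n,[onplane(n,p,z)[:2] for p in pts])
# cap bar ends top z .118
print('bar scene',[onplane('scene',c1(*p),.118)[:2] for p in [(564,178),(560,255)]],'side',[onplane('side',c2(*p),.118)[:2] for p in [(140,24),(102,115)]])
# base centre outlines
E
```

```text
can [ 0.576  -0.2434] [ 0.5715 -0.2482] [ 0.5735 -0.2467  0.1063] 0.0008141072080537982
cap [ 0.517  -0.0098] [ 0.5062 -0.0219] [ 0.5103 -0.0146  0.0796] 0.0019289435307977957
shell [0.5422 0.2436] [0.5441 0.2355] [0.5438 0.2413 0.066 ] 0.006617384008502803
yel1 [ 0.5659 -0.3399] [ 0.5637 -0.3453] [ 0.5644 -0.3439  0.1072] 0.002722711649907421
green [ 0.4853 -0.2626] [ 0.482  -0.2674] [ 0.483  -0.2659  0.1068] 0.0014953840871823403
yel2 [ 0.4543 -0.1586] [ 0.4515 -0.1621] [ 0.4523 -0.1606  0.1074] 0.0007656131396309803
gask [ 0.5567 -0.141 ] [ 0.5523 -0.1451] [ 0.5542 -0.1433  0.0041] 0.00028303797379922196
cup [ 0.7569 -0.2316] [ 0.7566 -0.2313] [ 0.7568 -0.2315  0.07  ] 0.00035801418935238076
mug scene [array([ 0.74  , -0.0058])]
jar scene [array([0.7585, 0.2351])]
mug side [array([ 0.7339, -0.0165])]
jar side [array([0.7454, 0.2213])]
hex scene [array([0.6723, 0.1213]), array([0.5512, 0.1316]), array([0.5544, 0.1637])]
bar scene [array([ 0.4831, -0.0291]), array([0.5442, 0.006 ])] side [array([0.54  , 0.0011]), array([ 0.4806, -0.0353])]
```

Call:
drive_tool(commands=[[[0.093,0.0375,-0.0325,0.003,0,0,-0.131],[0.093,0.075,-0.065,0.006,0,0,-0.262],[0.093,0.1125,-0.0975,0.009,0,0,-0.393],[0.093,0.15,-0.13,0.012,0,0,-0.524],[0.093,0.1875,-0.1625,0.015,0,0,-0.655],[0.093,0.225,-0.195,0.018,0,0,-0.786],[0.093,0.2625,-0.2275,0.021,0,0,-0.917],[0.093,0.3,-0.26,0.024,0,0,-1.048],[0.093,0.3375,-0.2925,0.027,0,0,-1.179],[0.093,0.375,-0.325,0.03,0,0,-1.31]]])

```text
t: 1.15
ee_pos: [0.5244, 0.2547, 0.2485]
eef_rot: [-2.215, -2.227, 0.0]
wrist_force: [0.4, 0.9, 0.3]
finger_gap: 0.093
```

```bash
cat > w.py <<'E'
import sys
from h import *
np.set_printoptions(precision=4,suppress=True)
s=arm.sense(); print('v',np.abs(s['qvel']).max())
p=st();im=cams.read_camera('wrist');cv2.imwrite('pics/%s.png'%sys.argv[1],im[:,:,::-1]);np.save('pics/%s.npy'%sys.argv[1],np.array(p))
print(s['t'],p,'yaw jaw',np.degrees(np.arctan2(*R.from_rotvec(p[1]).as_matrix()[:2,1][::-1])),s['joint_positions'])
E
python3 w.py w1
```

```text
v 0.7758408822664997
1.15 (array([0.5244, 0.2547, 0.2485]), array([-2.2151, -2.2274,  0.0002])) yaw jaw 0.3174583732214592 [0.3641 0.074  1.4942 0.0001 1.5736 0.3586]
```

View pics/w1.png

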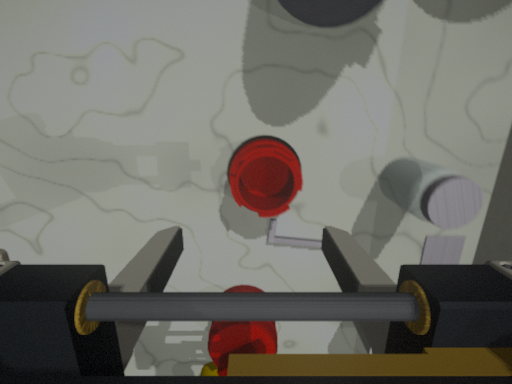

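Shell ring centred around (265,177), hex key at (295,240), jar at (450,200). I'll enlarge the ring.

```bash
python3 - <<'E'
import cv2,numpy as np
a=cv2.imread('pics/w1.png')
x=cv2.resize(a[125:225,215:315],None,fx=6,fy=6,interpolation=2); cv2.imwrite('pics/w1c.png',np.clip(x*1.6,0,255).astype('uint8'))
E
```

```text
(no output)
```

View pics/w1c.png

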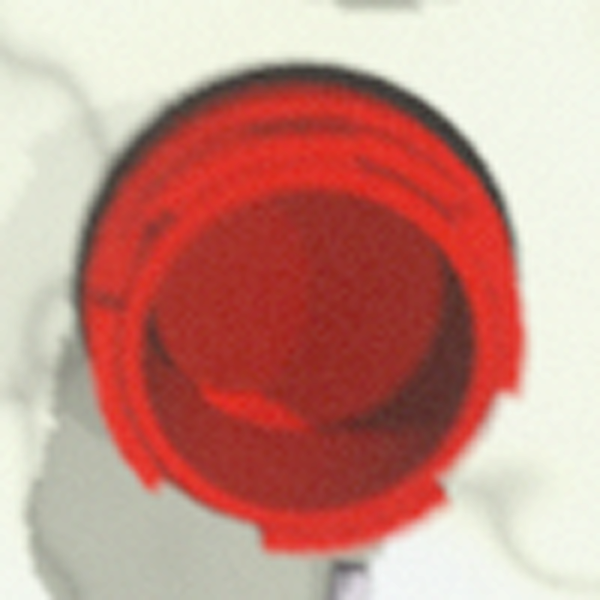

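```bash
python3 - <<'E'
from h import *
np.set_printoptions(precision=4,suppress=True)
p=np.load('pics/w1.npy'); f=lambda x,y:(215+x/6-.4,125+y/6-.4)
c=np.mean([onplane('wrist',f(*q),.068,p) for q in [(143,350),(475,350),(309,188),(309,512)]],0)[:2]
print('c',c)
for q in [(143,350),(475,350),(309,188),(309,512)]: print(np.linalg.norm(onplane('wrist',f(*q),.068,p)[:2]-c))
for q in [(155,490),(262,551),(448,498),(520,392)]:
    d=onplane('wrist',f(*q),.064,p)[:2]-c; print(q,np.linalg.norm(d),np.degrees(np.arctan2(d[1],d[0])))
# cap bar in wrist
E
```

```text
c [0.5421 0.2431]
0.03625686098449884
0.036237397995303726
0.036100912100740394
0.03721089073785969
(155, 490) 0.047826850576879354 -135.405647689927
(262, 551) 0.04927804550801501 -101.25175186104214
(448, 498) 0.04786276997743457 -47.27074569320682
(520, 392) 0.04839794316641922 -11.874739384811281
```

Slots come out at about 61° mod 90 (ring centre 0.542, 0.243; ring and slot sizes match). Moving above the can.

Call:
drive_tool(commands=[[[0.093,0.005,-0.05,0,0,0,-0.09],[0.093,0.01,-0.1,0,0,0,-0.18],[0.093,0.015,-0.15,0,0,0,-0.27],[0.093,0.02,-0.199,0,0,0,-0.36],[0.093,0.025,-0.248,0,0,0,-0.45],[0.093,0.03,-0.297,0,0,0,-0.54],[0.093,0.035,-0.346,0,0,0,-0.63],[0.093,0.04,-0.395,0,0,0,-0.72],[0.093,0.045,-0.444,0,0,0,-0.79],[0.093,0.049,-0.49,0,0,0,-0.79]]])

```text
t: 2.2
ee_pos: [0.572, -0.2358, 0.2483]
eef_rot: [-2.9, -1.207, 0.0]
wrist_force: [1.3, -0.6, -0.0]
finger_gap: 0.0931
```

```bash
python3 w.py w2
```

```text
v 0.7114868276762447
2.2 (array([ 0.572 , -0.2358,  0.2483]), array([-2.9001, -1.2074,  0.0003])) yaw jaw -44.79378505601889 [-0.4738  0.1707  1.3901 -0.      1.5811  0.308 ]
```

View pics/w2.png

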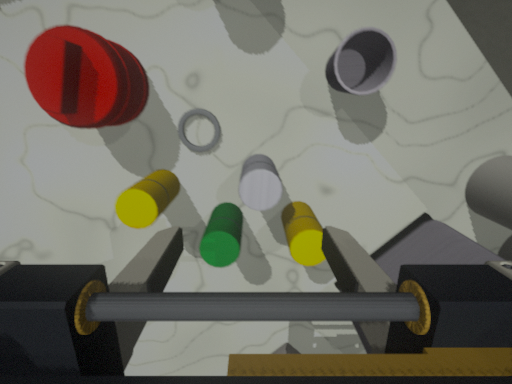

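The wrist view shows the silver can top at about (261,189), green (221,249), yellow (308,246) and yellow (137,208), with the cap bar at (71,75).

```bash
python3 - <<'E'
from h import *
np.set_printoptions(precision=4,suppress=True)
a=cv2.imread('pics/w2.png');p=np.load('pics/w2.npy')
x=cv2.resize(a[145:220,225:300],None,fx=6,fy=6,interpolation=2)
y=cv2.resize(a[15:135,15:165],None,fx=2.2,fy=3.75,interpolation=2)
cv2.imwrite('pics/w2c.png',np.hstack([x,y]))
print(onplane('wrist',(261,189),.11,p)); 
E
```

```text
[ 0.5739 -0.2482  0.11  ]
```

View pics/w2c.png

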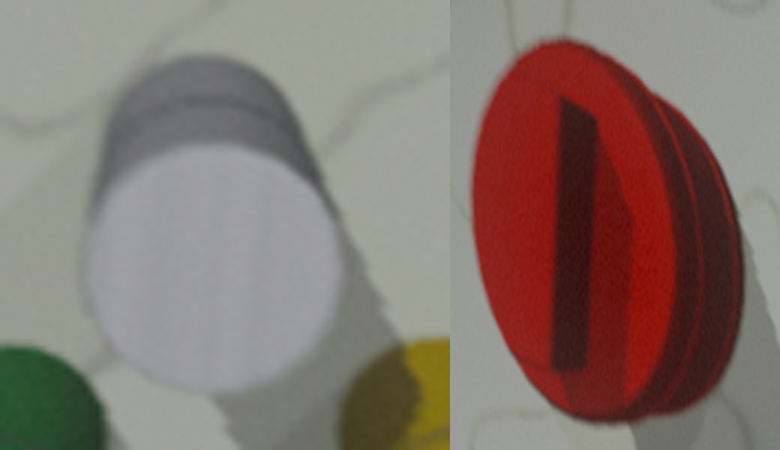

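Call:
drive_tool(commands=[[[0.093,0.002,-0.013,-0.03,0,0,0],[0.093,0.002,-0.013,-0.06,0,0,0],[0.093,0.002,-0.013,-0.09,0,0,0],[0.093,0.002,-0.013,-0.11,0,0,0],[0.093,0.002,-0.013,-0.12,0,0,0],[0.093,0.002,-0.013,-0.12,0,0,0],[0.093,0.002,-0.013,-0.12,0,0,0],[0.093,0.002,-0.013,-0.12,0,0,0],[0.093,0.002,-0.013,-0.12,0,0,0],[0.093,0.002,-0.013,-0.12,0,0,0]]])

```text
t: 3.25
ee_pos: [0.5749, -0.2468, 0.1297]
eef_rot: [2.897, 1.211, 0.002]
wrist_force: [-0.7, -0.3, 0.2]
finger_gap: 0.093
```

```bash
python3 w.py w3
```

```text
v 0.005604697044570641
3.25 (array([ 0.5749, -0.2468,  0.1297]), array([2.8974, 1.2111, 0.0017])) yaw jaw -44.629665457609526 [-0.4875  0.2523  1.5148  0.      1.3729  0.2914]
```

View pics/w3.png

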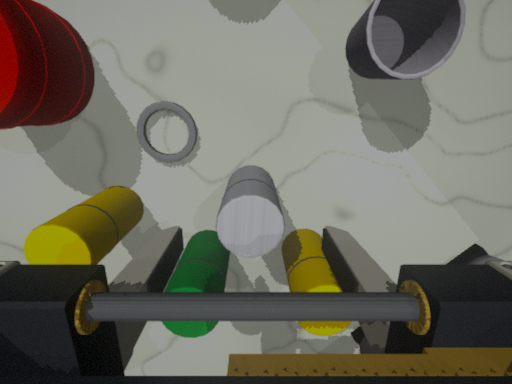

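```bash
python3 - <<'E'
from h import *
p=np.load('pics/w3.npy')
for q in [(251,221),(197,300),(320,300)]:
    P=onplane('wrist',q,.11,p); print(P, R.from_rotvec(p[1]).as_matrix().T@(P-p[0]))
E
```

```text
[ 0.57638177 -0.24401863  0.11      ] [ 0.00306498 -0.00094027  0.01973703]
[ 0.4966253  -0.26242155  0.11      ] [-0.0660623  -0.04477144  0.01963299]
[ 0.56742547 -0.33246771  0.11      ] [-0.06617294  0.0548232   0.01979069]
```

Call:
drive_tool(commands=[[[0.093,0.001,0.001,-0.02,0,0,0],[0.093,0.001,0.001,-0.04,0,0,0],[0.093,0.001,0.001,-0.055,0,0,0],[0.093,0.001,0.001,-0.055,0,0,0],[0.04,0.001,0.001,-0.055,0,0,0],[0.04,0.001,0.001,-0.055,0,0,0],[0.04,0.001,0.001,-0.055,0,0,0],[0.04,0.001,0.001,-0.055,0,0,0],[0.04,0.001,0.001,-0.055,0,0,0],[0.04,0.001,0.001,-0.055,0,0,0]]])

```text
t: 4.3
ee_pos: [0.5754, -0.2457, 0.0739]
eef_rot: [2.898, 1.211, 0.0]
wrist_force: [1.2, -0.3, 2.1]
finger_gap: 0.0515
```

Call:
drive_tool(commands=[[[0.04,0,0,0.03,0,0,0],[0.04,0,0,0.06,0,0,0],[0.04,0,0,0.09,0,0,0],[0.04,0,0,0.12,0,0,0],[0.04,0,0,0.15,0,0,0],[0.04,-0.002,0.03,0.15,0,0,0],[0.04,-0.004,0.06,0.15,0,0,0],[0.04,-0.007,0.1,0.15,0,0,0],[0.04,-0.01,0.145,0.15,0,0,0],[0.04,-0.013,0.19,0.15,0,0,0]]])

```text
t: 5.3
ee_pos: [0.5617, -0.0542, 0.2234]
eef_rot: [-2.899, -1.21, 0.0]
wrist_force: [0.8, 0.3, -1.5]
finger_gap: 0.0515
```

Call:
drive_tool(commands=[[[0.04,-0.003,0.045,0,0,0,0],[0.04,-0.006,0.09,0,0,0,0],[0.04,-0.009,0.135,0,0,0,0],[0.04,-0.012,0.18,0,0,0,0],[0.04,-0.015,0.22,0,0,0,0],[0.04,-0.018,0.26,0,0,0,0],[0.04,-0.02,0.285,0,0,0,0],[0.04,-0.021,0.299,0,0,0,0],[0.04,-0.021,0.299,0,0,0,0],[0.04,-0.021,0.299,0,0,0,0]]])

```text
t: 6.3
ee_pos: [0.5414, 0.2425, 0.2234]
eef_rot: [2.898, 1.211, -0.001]
wrist_force: [-0.3, -0.4, -1.8]
finger_gap: 0.0518
```

```bash
python3 w.py w4; python3 - <<'E'
from h import *
for n in ['scene','side']: cv2.imwrite(f'pics/{n}4.png',cams.read_camera(n)[:,:,::-1])
a=cv2.imread('pics/scene4.png')[60:300,220:420];b=cv2.imread('pics/side4.png')[40:280,80:280];c=cv2.imread('pics/w4.png')[50:290,150:350]
cv2.imwrite('pics/m4.png',cv2.resize(np.hstack([a,b,c]),None,fx=1.33,fy=1.33,interpolation=2))
E
```

```text
v 0.02055706450149839
6.3 (array([0.5414, 0.2425, 0.2234]), array([ 2.8981,  1.2111, -0.001 ])) yaw jaw -44.63939916993896 [ 0.3351  0.1108  1.5007 -0.0006  1.5307  1.1142]
```

View pics/m4.png

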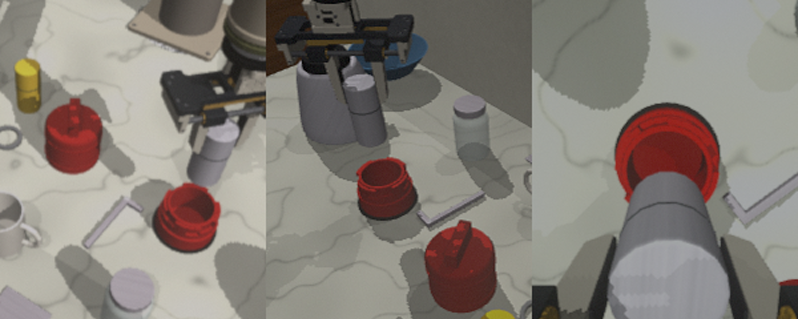

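Call:
drive_tool(commands=[[[0.04,0,0,-0.025,0,0,0],[0.04,0,0,-0.05,0,0,0],[0.04,0,0,-0.07,0,0,0],[0.04,0,0,-0.09,0,0,0],[0.04,0,0,-0.11,0,0,0],[0.04,0,0,-0.125,0,0,0],[0.04,0,0,-0.135,0,0,0],[0.04,0,0,-0.142,0,0,0],[0.04,0,0,-0.142,0,0,0],[0.04,0,0,-0.142,0,0,0]]])

```text
t: 7.45
ee_pos: [0.5418, 0.2435, 0.0824]
eef_rot: [2.899, 1.211, 0.002]
wrist_force: [-0.0, 0.2, -1.3]
finger_gap: 0.0517
```

Call:
drive_tool(commands=[[[0.04,0,0,-0.001,0,0,0],[0.04,0,0,-0.0025,0,0,0],[0.04,0,0,-0.0025,0,0,0],[0.056,0,0,-0.0025,0,0,0],[0.065,0,0,-0.0025,0,0,0],[0.08,0,0,-0.0025,0,0,0],[0.08,0,0,0.005,0,0,0],[0.08,0,0,0.03,0,0,0],[0.08,0,0,0.07,0,0,0],[0.08,0,0,0.11,0,0,0]]])

```text
t: 8.45
ee_pos: [0.5406, 0.2431, 0.1927]
eef_rot: [-2.899, -1.211, 0.002]
wrist_force: [1.3, 0.4, 0.0]
finger_gap: 0.0799
```

```bash
python3 w.py w5; python3 - <<'E'
from h import *
for n in ['scene','side']: cv2.imwrite(f'pics/{n}5.png',cams.read_camera(n)[:,:,::-1])
a=cv2.imread('pics/scene5.png')[60:300,220:420];b=cv2.imread('pics/side5.png')[40:280,80:280];c=cv2.imread('pics/w5.png')[50:290,150:350]
cv2.imwrite('pics/m5.png',cv2.resize(np.hstack([a,b,c]),None,fx=1.33,fy=1.33,interpolation=2))
E
```

```text
v 0.7154328850939646
8.45 (array([0.5406, 0.2431, 0.1927]), array([-2.8985, -1.2114,  0.0024])) yaw jaw -44.63676543917079 [0.3361 0.1254 1.541  0.     1.4767 1.1152]
```

View pics/m5.png

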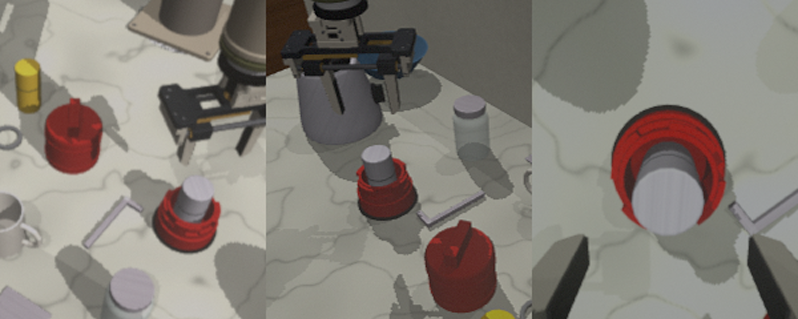

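```bash
python3 - <<'E'
from h import *
p=np.load('pics/w5.npy'); print(onplane('wrist',(253,200),.116,p))
print(onplane('side',((377-266)/1.33+80,154/1.33+40),.116),onplane('scene',(198/1.33+220,190/1.33+60),.116))
E
```

```text
[0.54101295 0.24265832 0.116     ]
[0.54039965 0.2360571  0.116     ] [0.54611034 0.24429669 0.116     ]
```

The can stands in the bottom within ~3 mm of the axis at the expected height. Moving above the cap.

Call:
drive_tool(commands=[[[0.08,0,-0.01,0.025,0,0,0],[0.08,-0.003,-0.05,0.05,0,0,-0.05],[0.08,-0.008,-0.095,0.06,0,0,-0.1],[0.08,-0.013,-0.14,0.06,0,0,-0.15],[0.08,-0.018,-0.18,0.06,0,0,-0.2],[0.08,-0.023,-0.215,0.06,0,0,-0.26],[0.08,-0.027,-0.24,0.06,0,0,-0.26],[0.08,-0.03,-0.257,0.06,0,0,-0.26],[0.08,-0.03,-0.257,0.06,0,0,-0.26],[0.08,-0.03,-0.257,0.06,0,0,-0.26]]])

```text
t: 9.6
ee_pos: [0.511, -0.0135, 0.2509]
eef_rot: [-3.031, -0.824, 0.001]
wrist_force: [-0.4, -0.4, -0.2]
finger_gap: 0.0799
```

```bash
python3 w.py w6; python3 - <<'E'
import cv2
a=cv2.imread('pics/w6.png')[100:270,170:340]
cv2.imwrite('pics/w6c.png',cv2.resize(a,None,fx=3.5,fy=3.5,interpolation=2))
E
```

```text
v 0.022902315531963268
9.6 (array([ 0.511 , -0.0135,  0.2509]), array([-3.0308, -0.8238,  0.0014])) yaw jaw -59.58681540379649 [-0.1271 -0.1222  1.683   0.0004  1.582   0.9129]
```

View pics/w6c.png

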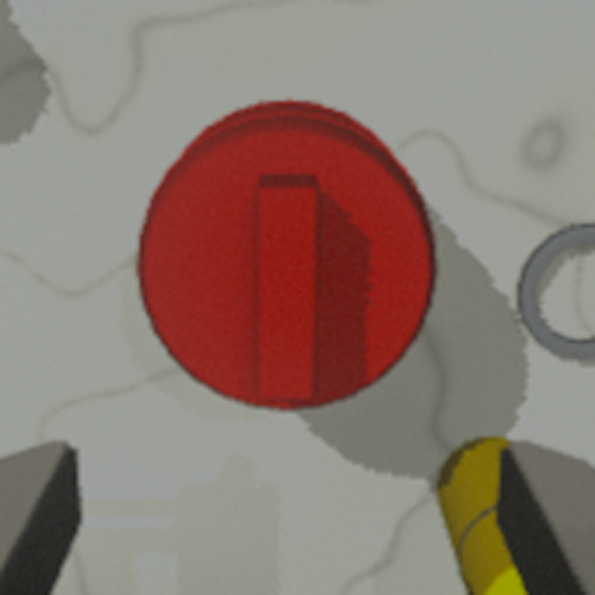

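```bash
python3 - <<'E'
from h import *
np.set_printoptions(precision=4,suppress=True)
p=np.load('pics/w6.npy'); f=lambda x,y:(170+x/3.5-.4,100+y/3.5-.4)
c=onplane('wrist',f(288,293),.118,p); print('bar c',c)
A,B=onplane('wrist',f(288.5,188),.118,p),onplane('wrist',f(287,398),.118,p);print(A,B,np.linalg.norm(A-B),np.degrees(np.arctan2(*(A-B)[1::-1])))
d=[onplane('wrist',f(*q),.089,p) for q in [(139,262),(435,262),(287,118),(287,408)]];print(d,np.mean(d,0))
print('jaw ofs', R.from_rotvec(p[1]).as_matrix().T@(c-p[0]))
E
```

```text
bar c [ 0.5114 -0.0128  0.118 ]
[0.5408 0.0043 0.118 ] [ 0.4798 -0.0309  0.118 ] 0.07040574806328492 29.972367852456745
[array([0.4878, 0.0341, 0.089 ]), array([ 0.5403, -0.0555,  0.089 ]), array([0.5568, 0.0143, 0.089 ]), array([ 0.4665, -0.0386,  0.089 ])] [ 0.5129 -0.0115  0.089 ]
jaw ofs [ 0.0008 -0.0003  0.1329]
```

Call:
drive_tool(commands=[[[0.06,0.0005,0.001,-0.035,0,0,-0.007],[0.06,0.0005,0.001,-0.07,0,0,-0.007],[0.06,0.0005,0.001,-0.105,0,0,-0.007],[0.06,0.0005,0.001,-0.135,0,0,-0.007],[0.06,0.0005,0.001,-0.15,0,0,-0.007],[0.06,0.0005,0.001,-0.157,0,0,-0.007],[0.06,0.0005,0.001,-0.157,0,0,-0.007],[0.04,0.0005,0.001,-0.157,0,0,-0.007],[0.025,0.0005,0.001,-0.157,0,0,-0.007],[0.01,0.0005,0.001,-0.157,0,0,-0.007]]])

```text
t: 10.65
ee_pos: [0.5128, -0.0127, 0.096]
eef_rot: [3.033, 0.815, 0.003]
wrist_force: [0.3, -0.0, 0.3]
finger_gap: 0.0406
```

Call:
drive_tool(commands=[[[0.01,0,0,0,0,0,0],[0.01,0,0,0,0,0,0],[0.01,0,0,0,0,0,0],[0.01,0,0,0,0,0,0],[0.01,0,0,0,0,0,0],[0.01,0,0,0,0,0,0],[0.01,0,0,0,0,0,0],[0.01,0,0,0,0,0,0],[0.01,0,0,0,0,0,0],[0.01,0,0,0,0,0,0]]])

```text
t: 11.65
ee_pos: [0.5119, -0.0125, 0.0947]
eef_rot: [-3.034, -0.815, -0.0]
wrist_force: [-1.8, 1.6, 4.0]
finger_gap: 0.0196
```

Call:
drive_tool(commands=[[[0.01,0,0,0.02,0,0,0],[0.01,0,0,0.05,0,0,0],[0.01,0,0,0.08,0,0,0],[0.01,0,0,0.11,0,0,0],[0.01,0,0,0.135,0,0,0],[0.01,0.002,0.02,0.15,0,0,0.05],[0.01,0.006,0.05,0.15,0,0,0.11],[0.01,0.01,0.085,0.15,0,0,0.18],[0.01,0.014,0.12,0.15,0,0,0.25],[0.01,0.018,0.155,0.15,0,0,0.32]]])

```text
t: 12.65
ee_pos: [0.5296, 0.1434, 0.2439]
eef_rot: [2.864, 1.291, -0.001]
wrist_force: [0.0, 0.4, -1.7]
finger_gap: 0.0199
```

Call:
drive_tool(commands=[[[0.01,0.004,0.03,0,0,0,0.07],[0.01,0.007,0.06,0,0,0,0.14],[0.01,0.01,0.085,0,0,0,0.19],[0.01,0.012,0.1,0,0,0,0.22],[0.01,0.012,0.1005,0,0,0,0.22],[0.01,0.012,0.1005,0,0,0,0.22],[0.01,0.012,0.1005,0,0,0,0.22],[0.01,0.012,0.1005,0,0,0,0.22],[0.01,0.012,0.1005,0,0,0,0.22],[0.01,0.012,0.1005,0,0,0,0.22]]])

```text
t: 13.65
ee_pos: [0.5419, 0.2424, 0.2448]
eef_rot: [2.707, 1.593, 0.0]
wrist_force: [0.1, -0.2, -1.7]
finger_gap: 0.0198
```

```bash
python3 w.py w7; python3 - <<'E'
from h import *
for n in ['scene','side']: cv2.imwrite(f'pics/{n}7.png',cams.read_camera(n)[:,:,::-1])
a=cv2.imread('pics/scene7.png')[60:300,240:440];b=cv2.imread('pics/side7.png')[20:260,80:280];c=cv2.imread('pics/w7.png')[50:290,150:350]
cv2.imwrite('pics/m7.png',cv2.resize(np.hstack([a,b,c]),None,fx=1.33,fy=1.33,interpolation=2))
E
```

```text
v 0.005962956326478183
13.65 (array([0.5419, 0.2424, 0.2448]), array([2.7075, 1.5933, 0.0004])) yaw jaw -29.04657823526428 [ 0.3342  0.1034  1.4698 -0.      1.5681  0.8412]
```

View pics/m7.png

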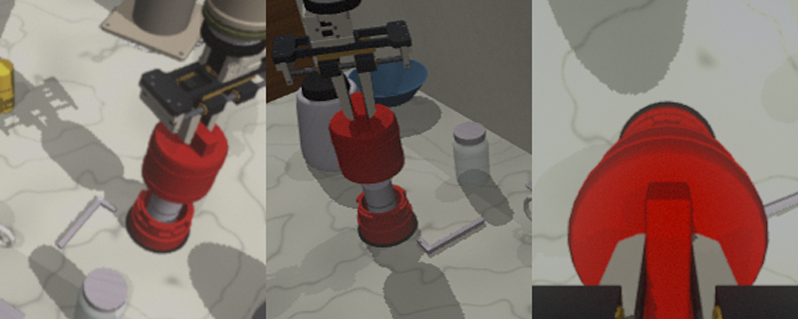

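Call:
drive_tool(commands=[[[0.01,0,0.0005,-0.02,0,0,0],[0.01,0,0.0005,-0.04,0,0,0],[0.01,0,0.0005,-0.055,0,0,0],[0.01,0,0.0005,-0.065,0,0,0],[0.01,0,0.0005,-0.072,0,0,0],[0.01,0,0.0005,-0.077,0,0,0],[0.01,0,0.0005,-0.08,0,0,0],[0.01,0,0.0005,-0.082,0,0,0],[0.01,0,0.0005,-0.082,0,0,0],[0.01,0,0.0005,-0.082,0,0,0]]])

```text
t: 14.8
ee_pos: [0.5421, 0.2435, 0.1631]
eef_rot: [2.707, 1.595, 0.001]
wrist_force: [0.4, 0.2, -2.6]
finger_gap: 0.0197
```

Call:
drive_tool(commands=[[[0.01,0,0,-0.002,0,0,0],[0.01,0,0,-0.004,0,0,0],[0.01,0,0,-0.006,0,0,0],[0.01,0,0,-0.008,0,0,0],[0.01,0,0,-0.01,0,0,0],[0.01,0,0,-0.011,0,0,0],[0.01,0,0,-0.012,0,0,0],[0.01,0,0,-0.013,0,0,0],[0.01,0,0,-0.014,0,0,0],[0.01,0,0,-0.014,0,0,0]]])

```text
t: 15.8
ee_pos: [0.5417, 0.2434, 0.1485]
eef_rot: [-2.707, -1.595, 0.0]
wrist_force: [0.3, -0.2, -1.8]
finger_gap: 0.0199
```

No contact at 0.1485, which is below the ring-top height of 0.1527, so the tabs have entered the slots. Continuing down to the ledge.

Call:
drive_tool(commands=[[[0.01,0,0,-0.002,0,0,0],[0.01,0,0,-0.004,0,0,0],[0.01,0,0,-0.006,0,0,0],[0.01,0,0,-0.008,0,0,0],[0.01,0,0,-0.009,0,0,0],[0.01,0,0,-0.01,0,0,0],[0.01,0,0,-0.011,0,0,0],[0.01,0,0,-0.0115,0,0,0],[0.01,0,0,-0.0115,0,0,0],[0.01,0,0,-0.0115,0,0,0]]])

```text
t: 16.8
ee_pos: [0.5419, 0.2435, 0.1377]
eef_rot: [2.707, 1.595, 0.001]
wrist_force: [-2.8, -0.4, 4.0]
finger_gap: 0.0199
```

Call:
drive_tool(commands=[[[0.01,0,0,0,0,0,-0.04],[0.01,0,0,0,0,0,-0.08],[0.01,0,0,0,0,0,-0.12],[0.01,0,0,0,0,0,-0.16],[0.01,0,0,0,0,0,-0.2],[0.01,0,0,0,0,0,-0.24],[0.01,0,0,0,0,0,-0.28],[0.01,0,0,0,0,0,-0.32],[0.01,0,0,0,0,0,-0.36],[0.01,0,0,0,0,0,-0.36]]])

```text
t: 17.8
ee_pos: [0.5424, 0.2435, 0.1376]
eef_rot: [2.949, 1.083, 0.002]
wrist_force: [0.2, 0.3, 2.3]
finger_gap: 0.0196
```

```bash
python3 -c "
from h import *
s=arm.sense();print(s['torque'],s['wrist_force'],s['ee_pos'],np.degrees(np.arctan2(*R.from_rotvec(s['eef_rot']).as_matrix()[:2,1][::-1])))"
```

```text
[-0.11653617  0.00832136 -0.04915014] [0.2125192  0.34808524 2.3027586 ] [0.54236941 0.24350961 0.13756954] -49.655248576593934
```

Call:
drive_tool(commands=[[[0.01,0,0,-0.0005,0,0,-0.02],[0.01,0,0,-0.001,0,0,-0.04],[0.01,0,0,-0.001,0,0,-0.06],[0.01,0,0,-0.0012,0,0,-0.08],[0.01,0,0,-0.0012,0,0,-0.1],[0.01,0,0,-0.0014,0,0,-0.12],[0.01,0,0,-0.0014,0,0,-0.14],[0.01,0,0,-0.0014,0,0,-0.16],[0.01,0,0,-0.0014,0,0,-0.18],[0.01,0,0,-0.0014,0,0,-0.18]]])

```text
t: 18.8
ee_pos: [0.5414, 0.2434, 0.1351]
eef_rot: [-3.034, -0.814, 0.002]
wrist_force: [-0.7, -0.4, -1.1]
finger_gap: 0.0194
```

```bash
python3 -c "
from h import *
s=arm.sense();print(s['torque'],s['wrist_force'],s['ee_pos'],np.degrees(np.arctan2(*R.from_rotvec(s['eef_rot']).as_matrix()[:2,1][::-1])))"
```

```text
[-0.07003074  0.14691495 -0.02081146] [-0.69840243 -0.35777714 -1.11576436] [0.54140763 0.24336874 0.13508155] -59.974453992669574
```

Call:
drive_tool(commands=[[[0.01,0,0,-0.0005,0,0,0],[0.01,0,0,-0.001,0,0,0],[0.01,0,0,-0.0015,0,0,0],[0.01,0,0,-0.002,0,0,0],[0.01,0,0,-0.0025,0,0,0],[0.01,0,0,-0.003,0,0,0],[0.01,0,0,-0.0035,0,0,0],[0.01,0,0,-0.004,0,0,0],[0.01,0,0,-0.004,0,0,0],[0.01,0,0,-0.004,0,0,0]]])

```text
t: 19.8
ee_pos: [0.5418, 0.2434, 0.1318]
eef_rot: [-3.034, -0.815, -0.0]
wrist_force: [-0.3, 0.3, -0.6]
finger_gap: 0.0199
```

```bash
python3 -c "
from h import *
s=arm.sense();print(s['torque'],s['wrist_force'],s['ee_pos'],np.degrees(np.arctan2(*R.from_rotvec(s['eef_rot']).as_matrix()[:2,1][::-1])))"
```

```text
[-0.02558666  0.1470794   0.00622183] [-0.28959736  0.32413068 -0.55001806] [0.54184517 0.24342566 0.13180915] -59.92879592137702
```

Call:
drive_tool(commands=[[[0.01,0,0,-0.0005,0,0,0],[0.01,0,0,-0.001,0,0,0],[0.01,0,0,-0.001,0,0,-0.01],[0.01,0,0,-0.001,0,0,-0.02],[0.01,0,0,-0.001,0,0,-0.03],[0.01,0,0,-0.001,0,0,-0.04],[0.01,0,0,-0.001,0,0,-0.05],[0.01,0,0,-0.001,0,0,-0.06],[0.01,0,0,-0.001,0,0,-0.06],[0.01,0,0,-0.001,0,0,-0.06]]])

```text
t: 20.8
ee_pos: [0.5427, 0.2436, 0.1316]
eef_rot: [-3.057, -0.723, -0.003]
wrist_force: [0.3, -0.0, 5.9]
finger_gap: 0.0201
```

```bash
python3 -c "
from h import *
s=arm.sense();print(s['torque'],s['wrist_force'],s['ee_pos'],np.degrees(np.arctan2(*R.from_rotvec(s['eef_rot']).as_matrix()[:2,1][::-1])))"
```

```text
[-0.14951078  0.11252802  0.1339549 ] [ 0.33814411 -0.04898559  5.89286524] [0.54265064 0.24359612 0.13164303] -63.3846744539683
```

The cap is seated at 0.1316 (home is 0.1317) with a 6 N reaction. Letting go.

Call:
drive_tool(commands=[[[0.01,0,0,0.0005,0,0,0],[0.022,0,0,0.0005,0,0,0],[0.03,0,0,0.0005,0,0,0],[0.045,0,0,0.0005,0,0,0],[0.05,0,0,0.0005,0,0,0],[0.05,0,0,0.01,0,0,0],[0.05,0,0,0.04,0,0,0],[0.05,0,0,0.08,0,0,0],[0.05,0,0,0.12,0,0,0],[0.05,0,0,0.12,0,0,0]]])

```text
t: 21.8
ee_pos: [0.5449, 0.2445, 0.2594]
eef_rot: [-3.056, -0.723, -0.019]
wrist_force: [-0.3, 0.0, 0.3]
finger_gap: 0.0497
```

```bash
python3 w.py w8; python3 - <<'E'
from h import *
for n in ['scene','side']: cv2.imwrite(f'pics/{n}8.png',cams.read_camera(n)[:,:,::-1])
a=cv2.imread('pics/scene8.png')[120:280,300:440];b=cv2.imread('pics/side8.png')[80:240,90:230];c=cv2.imread('pics/w8.png')[100:260,180:320]
cv2.imwrite('pics/m8.png',cv2.resize(np.hstack([a,b,c]),None,fx=1.9,fy=1.9,interpolation=2))
E
```

```text
v 0.08238725500053046
21.8 (array([0.5449, 0.2445, 0.2594]), array([-3.0558, -0.7233, -0.0188])) yaw jaw -63.368069603902654 [0.3359 0.0973 1.4502 0.0001 1.5821 1.4419]
```

View pics/m8.png

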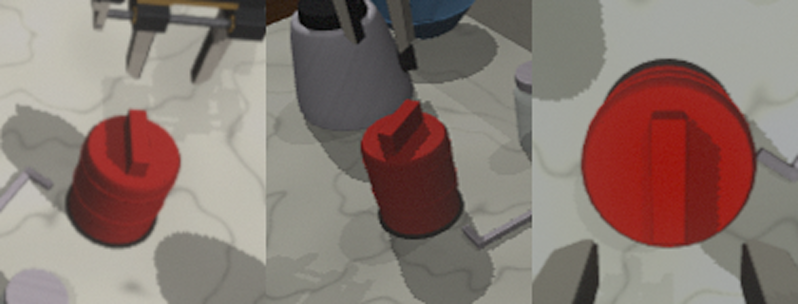

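View pics/side8.png

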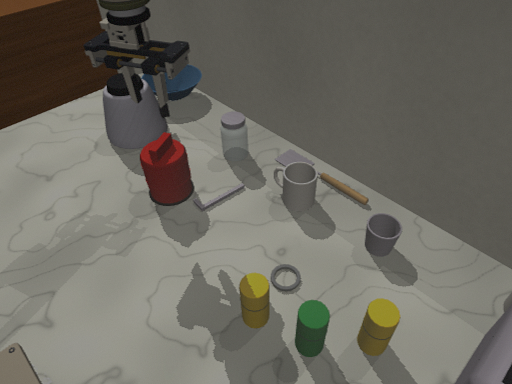

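Other items are in place. One cross-check of cap height by triangulating bar points.

```bash
python3 - <<'E'
from h import *
np.set_printoptions(precision=4,suppress=True)
a=cv2.imread('pics/scene8.png')[165:250,330:400];b=cv2.imread('pics/side8.png')[125:210,135:205];c=cv2.imread('pics/w8.png')[130:230,200:300]
cv2.imwrite('pics/m8b.png',np.hstack([cv2.resize(a,(420,510),interpolation=2),cv2.resize(b,(380,510),interpolation=2)]))
E
```

```text
(no output)
```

View pics/m8b.png

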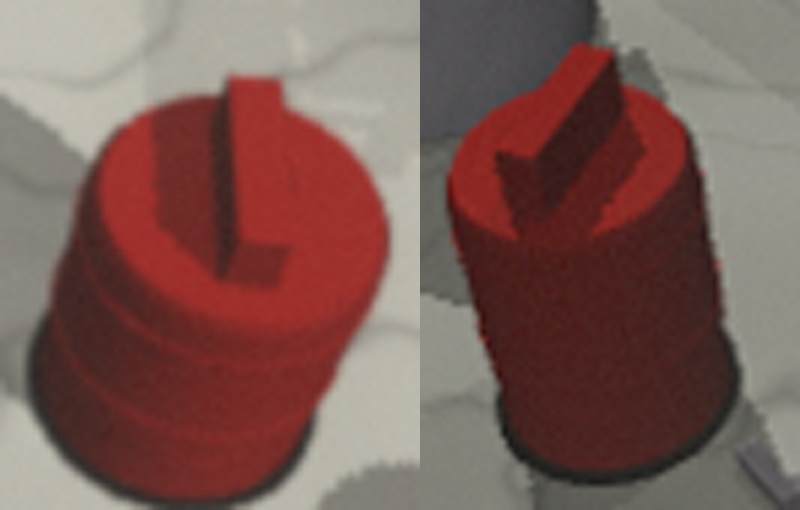

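```bash
python3 - <<'E'
from h import *
np.set_printoptions(precision=4,suppress=True)
A=(372.9,191.6);B=(159.9,141.8)
print(tri('scene',A,'side',B))
for z in (.155,.161,.176): print(z,onplane('scene',A,z),onplane('side',B,z),onplane('wrist',(0,0),z,np.load('pics/w8.npy'))[:0])
print([proj('scene',[.542,.243,z]) for z in (.155,.161)],[proj('side',[.542,.243,z]) for z in (.155,.161)])
E
```

```text
(array([0.5431, 0.2426, 0.1518]), np.float64(0.0006243445965872782))
0.155 [0.5454 0.2431 0.155 ] [0.5413 0.2382 0.155 ] []
0.161 [0.5504 0.2437 0.161 ] [0.5376 0.2306 0.161 ] []
0.176 [0.5627 0.2452 0.176 ] [0.5283 0.2116 0.176 ] []
[array([373.5259, 190.4667]), array([374.2381, 188.7281])] [array([158.9708, 140.7734]), array([158.4341, 138.6366])]
```

Triangulated bar top is 0.152 m. The same method read the can 3–4 mm low earlier, so this agrees with home (0.155) and not with unlocked (0.161). Handing in.

```bash
python3 -c "
from cell import arm
print(arm.hand_in())"
```

```text
the job is handed in; nothing more can be done
None
```

The silver canister is standing in the red bottom and the cap is on and turned home. I let go with the arm clear, then handed in at about 22 s; no verdict was reported.

- **Canister:** the wrist camera put its top within about 2 mm of the bottom's axis. The scene camera was about 4 mm off and the side camera about 7 mm off along y. All are inside the 15 mm limit.
- **Slots:** found by sight at about 61° (repeating every 90°). The tabs went in without touching the ring top, and the cap came to rest on the ledge at the expected height.
- **Lock:** the cap dropped between about 21° and 31° of clockwise turn, and I turned it about 3° more. It ended with the rim about 36.9 mm above the underside (37 mm is locked), pressing back with about 6 N.
- **Height check after letting go:** triangulating the bar top gave 152 mm against the 155 mm expected. The same method read the canister's known height 3–4 mm low, so this fits locked rather than the 161 mm of an unlocked cap.
- **Level and bystanders:** the cap looks level and nothing appears displaced in the last pictures. I checked both by eye only and did not measure them.

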